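Index the coupling table to its next slot

TASK

Bring the next coupling round for inspection: with the closed fingertips press the indexing plunger of the rotary table down until it is below the table, and turn the table anticlockwise (seen from above) by one slot, so that the plunger springs fully up in the next slot and locks the table there. Push only; do not lift or topple the fittings that ride on the table, do not turn it past that slot, leave everything else on the bench alone, and finish with the hand clear.

Things in the scene. Friction and masses are not known exactly. Their poses are not given: they have to be found in the camera images.
- stand: Grey fixed stand of the rotary table, bolted to the bench. Origin: on the table's turning axis, at bench height; its x axis points from there to the plunger, z is up. Under the rim, from 95 mm outwards from the axis, the space is free down to 26 mm above the bench.
- plunger_top (a point): Centre of the top of the indexing plunger: a round dark steel button, 40 mm across, 16 mm thick, sprung in the fixed stand 115 mm from the turning axis; it does not travel with the table. At rest it stands in a slot, 5 mm above the table's top (63 mm above the bench), and the slot's walls cannot pass it (2 mm play each side).
- plunger (a joint): Travel of the plunger in m: 0 fully up, grows as pressed, stop at 0.020; spring 3 N at rest, 7.5 N fully down. From 0.013 it is below the table's underside and the table is free: the fingertip that presses it is then in the slot and can push the slot's wall sideways. After some 40 mm the table itself keeps the plunger down, until the next slot comes over it and it springs up.
- turntable (a joint): Angle of the rotary table in rad, positive anticlockwise seen from above. About 0 (within the play of 0.017) at the start, 1.047 at the next slot, where the plunger must spring up. It stays where it is left; turning it takes about 2 to 5 N at the slot.
- table_mid (a point): Centre of the round aluminium table at its top face, on the turning axis; z up. Table 280 mm across, 8 mm thick, underside 50 mm and top 58 mm above the bench, six slots in its rim. On it a hub (40 mm across, 14 mm high) and six spigots (24 mm across, 8 mm high) 60 mm from the axis, half-way between slots; three carry loose fittings.
- next_slot (a point): Centre of the slot that comes next to the plunger, at the table's top face, 115 mm from the axis; it travels with the table (60 degrees clockwise of the plunger at the start). All six slots are alike, 60 degrees apart: 44 mm wide with parallel walls, cut through the full thickness, open at the rim, running from 92 to 140 mm from the axis.
- coupling_a_mid (a point): Half-way up a small aluminium hose coupling, 48 mm across with two lugs (62 mm over them), 30 mm tall, standing loose over a spigot of the table. Which fitting is on which of the three spigots varies. z is its axis.
- coupling_b_mid (a point): Half-way up a second coupling, the same as the first.
- blank_cap_mid (a point): Half-way up an aluminium blank cap, 50 mm across with two lugs, 20 mm tall, loose over a spigot of the table. z is its axis.
- spanner: Steel spanner, 200 mm long, lying on the bench to the left of the table; bystander.
- grease_jar: White jar with a black lid, 56 mm across, 60 mm tall, on the bench to the right; bystander. Origin under its centre.
- big_cap: Larger aluminium blank cap with a bar grip, 90 mm across, 40 mm tall, on the bench to the right; bystander. Origin under its centre.
- nozzle: Dark steel nozzle standing on the bench to the left, 52 mm across, 100 mm tall; bystander. Origin under its centre.
- seal_ring: Black rubber ring, 60 mm across, 10 mm thick, on the bench beyond the table; bystander. Origin under its centre.
There are look-alikes about, which are no part of the job. Leave any orange or yellow look-alike of the part that bears coupling_a_mid alone.

How it is judged (in metres and radians):
On the way, in this order (a step that is already met when the one before it is completed fails the run):
1. a finger presses the plunger down, clear of the slot (value of joint plunger above 0.012 m and contact force between the fingers and plunger above 0.5 N and value of joint turntable below 0.15 rad), for 0.05 s.
2. the unlocked table is turned on (value of joint turntable above 0.25 rad and value of joint plunger above 0.01 m), for 0.05 s.
3. the plunger has sprung up in the next slot (value of joint turntable between 1.007 and 1.087 rad and value of joint plunger below 0.004 m), for 0.2 s.
At the end, for the whole second after the job is handed in: The table stands one slot (60 degrees, within 0.04 rad) anticlockwise of its start and is still, the plunger is up within 4 mm of its rest height, the three fittings stand on their spigots (within 5 mm of their height, less than 0.2 rad of tilt), the other things are within 12 mm of their places (all of step 3 and velocity of joint turntable between -0.05 and 0.05 rad/s and not (height (world z) of any of coupling_a_mid, coupling_b_mid above 0.078 m or height (world z) of any of coupling_a_mid, coupling_b_mid below 0.065 m or angle between any of coupling_a_mid, coupling_b_mid, blank_cap_mid's own z axis and vertical above 0.2 rad or height (world z) of blank_cap_mid above 0.073 m or height (world z) of blank_cap_mid below 0.06 m) and not (distance of any of spanner, grease_jar, big_cap, nozzle, seal_ring from where it was at the start of the episode above 0.012 m)); the robot touches nothing.
It fails at once if a fitting on the table was lifted off, dropped or tipped (height (world z) of any of coupling_a_mid, coupling_b_mid above 0.078 m or height (world z) of any of coupling_a_mid, coupling_b_mid below 0.065 m or angle between any of coupling_a_mid, coupling_b_mid, blank_cap_mid's own z axis and vertical above 0.2 rad or height (world z) of blank_cap_mid above 0.073 m or height (world z) of blank_cap_mid below 0.06 m).
It fails at once if a bystander on the bench was moved by more than 12 mm (distance of any of spanner, grease_jar, big_cap, nozzle, seal_ring from where it was at the start of the episode above 0.012 m).
It fails at once if the table was turned past the next slot or the wrong way (value of joint turntable above 1.25 rad or value of joint turntable below -0.15 rad).
It also fails if it takes over 45 s, if anything falls off the work surface, if the arm or the gripper's body presses on something with over 40 N, if the wrist force passes 120 N, or if a joint passes its speed limit or range.

ROBOT

A 6-joint arm with a two-finger parallel gripper is mounted at the origin on the work surface. World frame = base frame: x ahead of the robot, y to its left, z up, the work surface at z = 0. Lengths are in mm, angles in degrees, forces in N, time in s.
With the tool pointing down it reaches from about 300 to 850 mm from the base axis. Payload 4.2 kg.
Tool frame: the origin (TCP) lies midway between the tips of the shut fingers; the grasp point (between the pads) lies env.hold_point_z behind it (env.hold_point_z is the distance from the TCP to the grasp point, in mm); z points along the fingers, y is the line along which they close (so a half turn about z gives the same grasp; the last joint's range is limited). The gripper opens to 91 mm and grips with 3 to 60 N. Pads are 32 mm wide; open, the fingers measure 118 mm over their backs; the gripper's body (76 mm by 178 mm) begins 60 mm behind the grasp point.
Start: joints at [-78.266, 18.312, 89.639, -0, 72.044, -1.146], TCP at [128.176, -560.548, 213.976] pointing down, gripper open.
Joint ranges: [-177.97, 177.97], [-48.28, 115.42], [12.27, 149.76], [-77.06, 257.06], [2.81, 150.46], [-146.56, 146.56]. Speed limits (degrees/s): [147.25, 147.25, 180, 180, 180, 180].

INTERFACE

Orientations are given as [roll, pitch, yaw] about the fixed x, y, z axes, in that order (R = Rz(yaw) Ry(pitch) Rx(roll)).
In Python, from workcell import env, viewer, spotter gives the robot as it stands.
- The arm moves only by the tool apply_moves, never from a script. Its arguments are lists of equal length, an entry for each row: "delta_pos": the shift along the world's x, y, z normalised to -1 to 1, where 1 is 120 mm, a list of three; "rot": the turn, a rotation vector about the world's x, y, z normalised to -1 to 1, where 1 is 1.5 rad, a list of three; "hand": the opening, from 0 (shut) to 1 (fully open). A call has 1 to 10 rows; each row is the pose to reach, as a shift and turn from the pose commanded when the call began; what a row does not reach only later rows make up. A row lasts 1/12 s, in which the tool goes at most 41.7 mm and 7.16 degrees, less where a joint would pass 70% of its speed; a pose out of reach is approached as far as the arm can. A call with a number of a shift or a turn outside -1 to 1 is refused whole. A call with a gripper value outside its range is refused whole. The fingers move at their own pace and stop on an object; "newtons" is the grip in N (left out, the last holds). Time passes only in rows, so rows that repeat a pose let the fingers close. It gives the time, the measured TCP pose, the force, the opening and the grip force at its end, in the units of the state.
- env.state(): the state, without advancing time (a new reading comes with each control period).
- viewer.grab_frame(name): name is "side" or "top" or "wrist"; returns a dict with "pixels" (400x640x3 uint8, red, green, blue), "camera_matrix" (3x3 intrinsics, pixels), "R" (3x3) and "t" (3): a world point X has camera coordinates R X + t; the wrist camera has in their place "mount" (4x4, takes a point from camera to tool coordinates, whose origin is the TCP and whose axes are the flange's). Camera axes: x right, y down, z forward; pixel columns grow to the right and rows downward; lengths in mm; the calibration is good to about 2 mm. A picture is of the moment at which its call begins: read the wrist's pose just before it. There is no depth.
- env.job_done(): hands the job in; it is judged then, once.
Trained networks look in a picture, given as the dict that the camera call returned (one of the last four; its "shot" number tells which), for a name from the list of things; names that differ only in an ending like _2 or _b are one class to them, and where a whole thing is asked for, a point or a joint stands for the part that bears it (a point fixed in the world has none). Each returns a list of dicts, best first, with "score" (0 to 1); they miss things now and then, are a little off and sometimes report something else, mostly with a low value. They report only what shows in the picture. A call takes as long as a camera call. They do not tell look-alikes from the thing itself.
- spotter.trace(picture, query): "mask" (400x640 bool, what is visible of it) and "box" ([centre column, centre row, width, height] in pixels, round what is visible of it).
- spotter.landmark_of(picture, query): "position" ([column, row] in pixels: a listed point, or the origin of a listed thing).
The state is a dict: "time_s": time; "qpos": joint angles; "qvel": joint speeds; "effort": joint torques, N m; "ee_pos": TCP position; "ee_rot": TCP orientation; "force": force on the tool from outside, world axes, zero at the start; "torque": the same for the moment, N m; "gripper_width": finger opening in mm; "gripper_force": force on a finger pad.
Only numpy, scipy, OpenCV 4.12 (cv2) and the standard library are available. Lean on these libraries where they do the work, as an engineer would, in place of code of your own. Each camera call takes 0.05 s, during which the arm holds its last target. There are 200 camera calls.

## Working session

There is one attempt and no reset: what is moved stays moved. The work goes in short steps, Python scripts to look and compute and a tool call to move; the robot and the scene stay as the last step left them, time stands still between calls to the robot, and variables do not carry over. Pictures are saved under pics/ and viewed, at most 10 in all, crops included, and the job is handed in when it is done.

Besides the shell and the picture viewer there is one more tool, called as name(argument=value, ...), one argument or row to a line, values as JSON. apply_moves: Moves the arm, as the interface text tells. Its arguments: {"type":"object","properties":{"delta_pos":{"type":"array"},"rot":{"type":"array"},"hand":{"type":"array"},"newtons":{"type":"number"}},"required":["delta_pos","rot","hand"]}

```bash
mkdir -p pics
cat > h.py <<'E'
from workcell import env, viewer, spotter
import numpy as np, cv2
from scipy.spatial.transform import Rotation as Ro
def ray(p,uv):
    d=np.linalg.inv(p["camera_matrix"])@[uv[0],uv[1],1]
    R=np.array(p["R"]);t=np.array(p["t"]);return -R.T@t,R.T@d
def on(p,uv,z):
    c,d=ray(p,uv);return c+d*(z-c[2])/d[2]
def grab(n):
    s=env.state();p=viewer.grab_frame(n)
    if n=="wrist":
        M=np.array(p["mount"]);Rt=Ro.from_euler("xyz",s["ee_rot"],degrees=True).as_matrix()
        Rc=Rt@M[:3,:3];c=np.array(s["ee_pos"])+Rt@M[:3,3];p["R"]=Rc.T;p["t"]=-Rc.T@c
    return p
def save(p,f): cv2.imwrite(f,cv2.cvtColor(p["pixels"],cv2.COLOR_RGB2BGR))
E
python3 - <<'E'
from h import *
print(env.state())
for n in("top","side"):
    p=grab(n);save(p,f"pics/{n}0.png")
    for q,z in(("plunger_top",63),("table_mid",58),("next_slot",58),("stand",0),("coupling_a_mid",73),("blank_cap_mid",68),("spanner",3),("grease_jar",0),("big_cap",0),("nozzle",0),("seal_ring",0)):
        print(n,q,[(round(r["score"],2),np.round(r["position"]).tolist(),np.round(on(p,r["position"],z)).tolist()) for r in spotter.landmark_of(p,q)[:3]])
E
```

```text
{'time_s': 0.0, 'qpos': array([-7.82633756e+01,  1.83516025e+01,  8.97066364e+01,  1.04018385e-03,
        7.20427351e+01, -1.14661262e+00]), 'qvel': array([-0.02153921,  0.06829074, -0.01112776,  0.09516606,  0.00561254,
       -0.03176927]), 'effort': array([ 1.48812996e-03, -4.12459874e+01, -2.31974065e+01,  7.29461946e-02,
        4.56082437e-02, -1.34655043e-04]), 'ee_pos': array([ 128.10231248, -560.03388483,  213.11909947]), 'ee_rot': array([-1.79899066e+02, -3.00932157e-03,  1.28829128e+01]), 'force': array([ 0.07463334, -1.56557324,  0.08527694]), 'torque': array([ 0.0063324 , -0.00543368, -0.03964608]), 'gripper_force': 0.0, 'gripper_width': 91.14688015865829}
top plunger_top [(0.46, [317.0, 236.0], [547.0, -6.0, 63.0])]
top table_mid [(0.56, [267.0, 232.0], [557.0, 113.0, 58.0])]
top next_slot [(0.81, [281.0, 271.0], [464.0, 77.0, 58.0])]
top stand [(0.86, [271.0, 231.0], [564.0, 111.0, 0.0])]
top coupling_a_mid [(0.84, [207.0, 155.0], [739.0, 266.0, 73.0]), (0.66, [316.0, 237.0], [544.0, -4.0, 73.0]), (0.65, [352.0, 171.0], [707.0, -89.0, 73.0])]
top blank_cap_mid [(0.74,
[... 490 characters left out ...]
]
side coupling_a_mid [(0.95, [310.0, 233.0], [604.0, 160.0, 73.0]), (0.74, [315.0, 340.0], [513.0, 402.0, 73.0]), (0.7, [296.0, 193.0], [688.0, 18.0, 73.0])]
side blank_cap_mid [(0.86, [359.0, 231.0], [509.0, 118.0, 68.0])]
side spanner [(0.81, [313.0, 342.0], [533.0, 357.0, 3.0])]
side grease_jar [(0.78, [390.0, 160.0], [511.0, -374.0, 0.0]), (0.63, [238.0, 340.0], [658.0, 388.0, 0.0]), (0.29, [311.0, 234.0], [632.0, 73.0, 0.0])]
side big_cap [(0.61, [309.0, 233.0], [638.0, 71.0, 0.0]), (0.54, [354.0, 152.0], [637.0, -402.0, 0.0]), (0.32, [332.0, 253.0], [566.0, 124.0, 0.0])]
side nozzle [(0.7, [239.0, 338.0], [658.0, 384.0, 0.0])]
side seal_ring [(0.5, [261.0, 215.0], [782.0, 33.0, 0.0])]
```

View pics/top0.png

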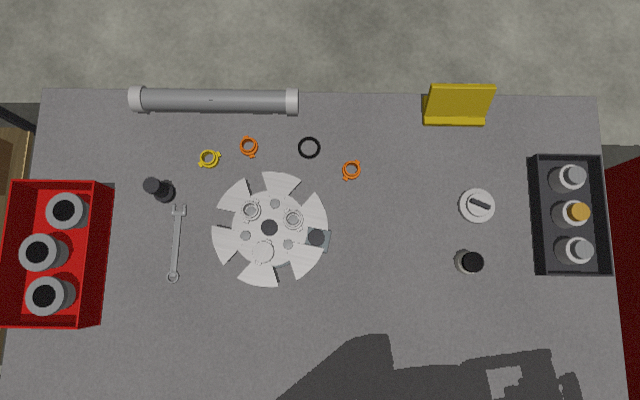

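View pics/side0.png

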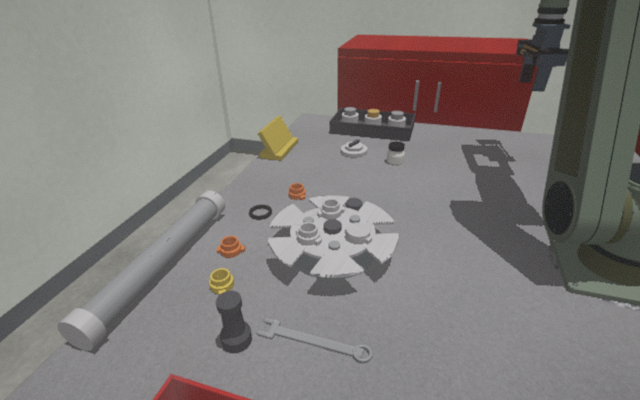

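The top view has world +x up. It shows the table centred near (270,228), the plunger at (317,237) on the right, and the next slot at (281,271). So anticlockwise at the plunger means pushing towards +x. The side view agrees. I'll close the hand and move over to the plunger.

apply_moves(
  delta_pos=[
    [0.7, 0.92, 0],
    [0.7, 0.92, 0],
    [0.7, 0.92, 0],
    [0.7, 0.92, 0],
  ],
  rot=[
    [0, 0, -0.27],
    [0, 0, -0.27],
    [0, 0, -0.27],
    [0, 0, -0.27],
  ],
  hand=[0, 0, 0, 0],
  newtons=20,
)

```text
time_s: 1.53
ee_pos: [213.8, -446.5, 214.0]
ee_rot: [-179.9, -0.0, -10.5]
force: [-0.5, -0.5, 0.2]
gripper_width: 67.8
gripper_force: 0.0
```

apply_moves(
  delta_pos=[
    [0.7, 0.92, 0],
    [0.7, 0.92, 0],
    [0.7, 0.92, 0],
    [0.7, 0.92, 0],
  ],
  rot=[
    [0, 0, 0],
    [0, 0, 0],
    [0, 0, 0],
    [0, 0, 0],
  ],
  hand=[0, 0, 0, 0],
)

```text
time_s: 1.87
ee_pos: [298.0, -335.8, 214.1]
ee_rot: [-179.9, -0.0, -10.2]
force: [-0.2, 0.0, 0.4]
gripper_width: 40.6
gripper_force: 0.0
```

apply_moves(
  delta_pos=[
    [0.7, 0.92, 0],
    [0.7, 0.92, 0],
    [0.7, 0.92, 0],
    [0.7, 0.92, 0],
  ],
  rot=[
    [0, 0, 0],
    [0, 0, 0],
    [0, 0, 0],
    [0, 0, 0],
  ],
  hand=[0, 0, 0, 0],
)

```text
time_s: 2.2
ee_pos: [382.4, -225.7, 214.2]
ee_rot: [-179.9, -0.1, -10.1]
force: [-0.2, 0.4, -0.4]
gripper_width: 14.2
gripper_force: 0.0
```

apply_moves(
  delta_pos=[
    [0.7, 0.92, 0],
    [0.7, 0.92, 0],
    [0.7, 0.92, 0],
    [0.7, 0.92, 0],
    [0.7, 0.92, 0],
  ],
  rot=[
    [0, 0, 0],
    [0, 0, 0],
    [0, 0, 0],
    [0, 0, 0],
    [0, 0, 0],
  ],
  hand=[0, 0, 0, 0, 0],
)

```text
time_s: 2.62
ee_pos: [466.1, -116.4, 213.9]
ee_rot: [-180.0, -0.0, -10.1]
force: [-0.4, -0.2, 0.6]
gripper_width: 0.5
gripper_force: 0.0
```

Run:
```python
from h import *
print(env.hold_point_z)
for n in("wrist","top"):
    p=grab(n);save(p,f"pics/{n}1.png")
    for q,z in(("plunger_top",63),("table_mid",58),("next_slot",58),("stand",0)):
        print(n,q,[(round(r["score"],2),np.round(r["position"]).tolist(),np.round(on(p,r["position"],z)).tolist()) for r in spotter.landmark_of(p,q)[:3]])
    print(n,[(round(r["score"],2),np.round(r["box"]).tolist(),np.round(on(p,r["box"][:2],63)).tolist()) for r in spotter.trace(p,"plunger_top")[:3]])
```

```text
18.8
wrist plunger_top [(0.68, [189.0, 120.0], [546.0, -3.0, 63.0])]
wrist table_mid [(0.55, [68.0, 119.0], [566.0, 110.0, 58.0])]
wrist next_slot [(0.91, [145.0, 219.0], [459.0, 70.0, 58.0])]
wrist stand [(0.59, [108.0, 114.0], [569.0, 107.0, 0.0])]
wrist [(0.61, [192.0, 116.0, 46.0, 45.0], [549.0, -6.0, 63.0])]
top plunger_top []
top table_mid [(0.74, [269.0, 229.0], [562.0, 108.0, 58.0]), (0.24, [474.0, 206.0], [629.0, -385.0, 58.0])]
top next_slot [(0.66, [285.0, 273.0], [460.0, 66.0, 58.0])]
top stand [(0.69, [271.0, 231.0], [565.0, 111.0, 0.0])]
top [(0.7, [316.0, 240.0, 17.0, 11.0], [539.0, -5.0, 63.0]), (0.66, [476.0, 206.0, 39.0, 36.0], [627.0, -386.0, 63.0])]
```

View pics/wrist1.png

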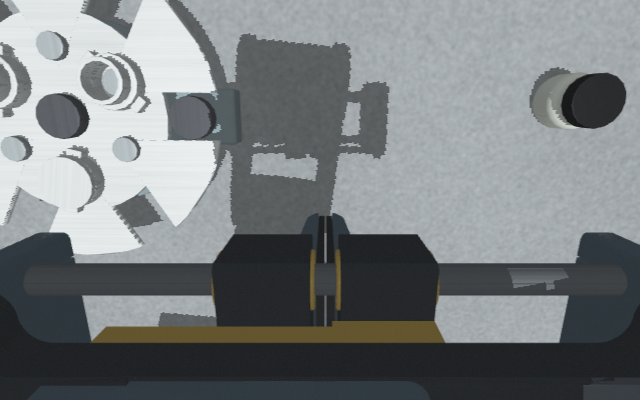

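The wrist view shows the plunger at (194,117) in its slot, the hub at (62,116), and the slim closed tips at (325,220). I'll move level with the plunger in y for a view from straight above.

apply_moves(
  delta_pos=[
    [0, 0.95, 0],
    [0, 0.95, 0],
    [0, 0.95, 0],
    [0, 0.95, 0],
    [0, 0.95, 0],
  ],
  rot=[
    [0, 0, 0],
    [0, 0, 0],
    [0, 0, 0],
    [0, 0, 0],
    [0, 0, 0],
  ],
  hand=[0, 0, 0, 0, 0],
)

```text
time_s: 3.63
ee_pos: [464.1, -4.0, 214.1]
ee_rot: [180.0, -0.0, -10.1]
force: [-0.1, -1.0, 0.3]
gripper_width: 0.6
gripper_force: 0.0
```

Run:
```python
from h import *
p=grab("wrist");save(p,"pics/wrist2.png");print(env.state()["ee_pos"])
for q,z in(("plunger_top",63),("table_mid",58),("next_slot",58)):
    print(q,[(round(r["score"],2),np.round(r["position"]).tolist(),np.round(on(p,r["position"],z)).tolist()) for r in spotter.landmark_of(p,q)[:3]])
print([(round(r["score"],2),np.round(r["box"]).tolist(),np.round(on(p,r["box"][:2],63)).tolist()) for r in spotter.trace(p,"plunger_top")[:3]])
# dark blobs: hub, plunger
g=p["pixels"].max(2);m=((g>50)&(g<95)).astype(np.uint8)
m[225:]=0
n,l,s,c=cv2.connectedComponentsWithStats(cv2.morphologyEx(m,cv2.MORPH_OPEN,np.ones((7,7))))
for i in range(1,n):
    if s[i,4]>500: print(s[i],c[i].round(),on(p,c[i],63).round(),on(p,c[i],72).round())
```

```text
[464.21943798  -4.88934009 214.04656274]
plunger_top [(0.87, [306.0, 92.0], [549.0, -1.0, 63.0])]
table_mid [(0.6, [183.0, 95.0], [566.0, 110.0, 58.0])]
next_slot [(0.6, [234.0, 53.0], [593.0, 56.0, 58.0])]
[(0.91, [308.0, 93.0, 46.0, 48.0], [548.0, -3.0, 63.0])]
[ 287   71   45   45 1641] [309.  93.] [548.  -4.  63.] [547.  -4.  72.]
```

View pics/wrist2.png

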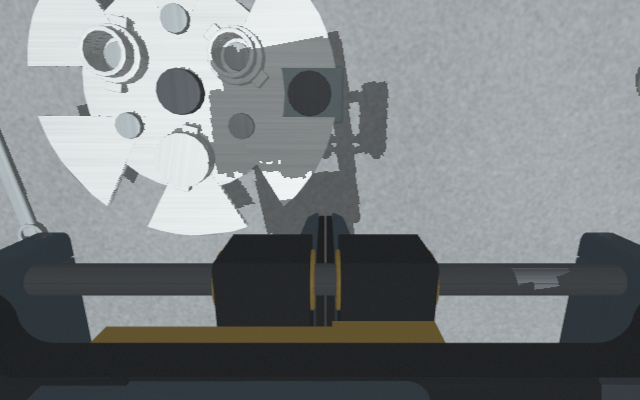

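Plunger top is at (548,-4): pixel (309,93), 45 px across. The slot walls lie horizontal in the picture, so the plunger's azimuth is about -100° and the axis about (567.5,109.5). Next I go above the plunger, then press.

apply_moves(
  delta_pos=[
    [0.35, 0, -0.3],
    [0.7, 0, -0.6],
    [0.7, 0, -0.9],
    [0.7, 0, -1.0],
    [0.7, 0, -1.0],
    [0.7, 0, -1.0],
    [0.7, 0, -1.0],
    [0.7, 0, -1.0],
  ],
  rot=[
    [0, 0, 0],
    [0, 0, 0],
    [0, 0, 0],
    [0, 0, 0],
    [0, 0, 0],
    [0, 0, 0],
    [0, 0, 0],
    [0, 0, 0],
  ],
  hand=[0, 0, 0, 0, 0, 0, 0, 0],
)

```text
time_s: 4.55
ee_pos: [549.2, -5.4, 96.3]
ee_rot: [-180.0, -0.2, -10.4]
force: [-0.1, 0.3, -0.0]
gripper_width: 0.5
gripper_force: 0.0
```

Run:
```python
from h import *
p=grab("wrist");print(env.state()["ee_pos"])
print([(round(r["score"],2),np.round(r["position"]).tolist(),np.round(on(p,r["position"],63)).tolist()) for r in spotter.landmark_of(p,"plunger_top")[:3]])
a=p["pixels"];q=grab("side")["pixels"][150:290,240:440]
im=np.vstack([a[100:300,100:540],cv2.resize(q,(440,308))]);cv2.imwrite("pics/w3.png",im[:,:,::-1])
```

```text
[549.1017832   -5.24206582  96.34248462]
[(0.92, [324.0, 225.0], [548.0, -4.0, 63.0]), (0.38, [149.0, 313.0], [507.0, 124.0, 63.0])]
```

View pics/w3.png

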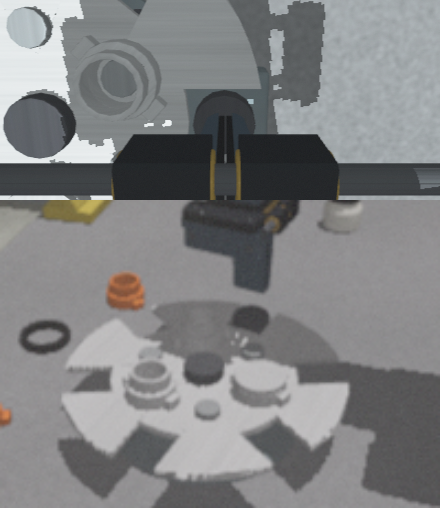

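The tips are centred over the plunger: (324,225) in the wrist image, confirmed in the side view. Now I press.

apply_moves(
  delta_pos=[
    [0, 0, -0.15],
    [0, 0, -0.25],
    [0, 0, -0.32],
    [0, 0, -0.37],
    [0, 0, -0.41],
    [0, 0, -0.42],
    [0, 0, -0.42],
    [0, 0, -0.42],
  ],
  rot=[
    [0, 0, 0],
    [0, 0, 0],
    [0, 0, 0],
    [0, 0, 0],
    [0, 0, 0],
    [0, 0, 0],
    [0, 0, 0],
    [0, 0, 0],
  ],
  hand=[0, 0, 0, 0, 0, 0, 0, 0],
)

```text
time_s: 5.37
ee_pos: [548.4, -4.9, 44.6]
ee_rot: [-180.0, -0.0, -10.3]
force: [-2.3, -0.4, 6.1]
gripper_width: 0.6
gripper_force: 3.2
```

Run:
```python
import numpy as np
C=np.array([567.5,109.5]);f=lambda a:C+115.5*np.array([np.cos(np.radians(-99.5+a)),np.sin(np.radians(-99.5+a))])
for a0,st in((0,2.2),(22,2.2),(44,1.5),(59,.5)):
    print(a0,[np.round(np.r_[(f(a0+st*k)-f(a0))/120,np.radians(st*k)/1.5],3).tolist() for k in range(1,11)],f(a0+10*st).round(1))
```

```text
0 [[0.037, -0.005, 0.026], [0.073, -0.009, 0.051], [0.11, -0.012, 0.077], [0.147, -0.013, 0.102], [0.184, -0.013, 0.128], [0.221, -0.011, 0.154], [0.258, -0.008, 0.179], [0.294, -0.004, 0.205], [0.331, 0.002, 0.23], [0.367, 0.01, 0.256]] [592.5  -3.3]
22 [[0.036, 0.009, 0.026], [0.071, 0.019, 0.051], [0.107, 0.03, 0.077], [0.141, 0.043, 0.102], [0.175, 0.057, 0.128], [0.209, 0.072, 0.154], [0.242, 0.089, 0.179], [0.274, 0.107, 0.205], [0.306, 0.126, 0.23], [0.337, 0.146, 0.256]] [632.9  14.3]
44 [[0.021, 0.015, 0.017], [0.041, 0.03, 0.035], [0.061, 0.045, 0.052], [0.08, 0.061, 0.07], [0.099, 0.078, 0.087], [0.117, 0.095, 0.105], [0.135, 0.113, 0.122], [0.153, 0.131, 0.14], [0.17, 0.149, 0.157], [0.187, 0.168, 0.175]] [655.3  34.5]
59 [[0.005, 0.006, 0.006], [0.011, 0.013, 0.012], [0.016, 0.019, 0.017], [0.021, 0.026, 0.023], [0.027, 0.033, 0.029], [0.032, 0.039, 0.035], [0.037, 0.046, 0.041], [0.042, 0.053, 0.047], [0.047, 0.059, 0.052], [0.052, 0.066, 0.058]] [661.5  42.4]
```

apply_moves(
  delta_pos=[
    [0.037, -0.005, 0.005],
    [0.073, -0.009, 0.005],
    [0.11, -0.012, 0.005],
    [0.147, -0.013, 0.005],
    [0.184, -0.013, 0.005],
    [0.221, -0.011, 0.005],
    [0.258, -0.008, 0.005],
    [0.294, -0.004, 0.005],
    [0.331, 0.002, 0.005],
    [0.367, 0.01, 0.005],
  ],
  rot=[
    [0, 0, 0.026],
    [0, 0, 0.051],
    [0, 0, 0.077],
    [0, 0, 0.102],
    [0, 0, 0.128],
    [0, 0, 0.154],
    [0, 0, 0.179],
    [0, 0, 0.205],
    [0, 0, 0.23],
    [0, 0, 0.256],
  ],
  hand=[0, 0, 0, 0, 0, 0, 0, 0, 0, 0],
)

```text
time_s: 6.2
ee_pos: [590.2, -4.2, 44.3]
ee_rot: [-180.0, 0.3, 11.8]
force: [-4.2, -2.2, 2.8]
gripper_width: 0.4
gripper_force: 2.2
```

apply_moves(
  delta_pos=[
    [0.036, 0.009, 0.01],
    [0.071, 0.019, 0.01],
    [0.107, 0.03, 0.01],
    [0.141, 0.043, 0.01],
    [0.175, 0.057, 0.01],
    [0.209, 0.072, 0.01],
    [0.242, 0.089, 0.01],
    [0.274, 0.107, 0.01],
    [0.306, 0.126, 0.01],
    [0.337, 0.146, 0.01],
  ],
  rot=[
    [0, 0, 0.026],
    [0, 0, 0.051],
    [0, 0, 0.077],
    [0, 0, 0.102],
    [0, 0, 0.128],
    [0, 0, 0.154],
    [0, 0, 0.179],
    [0, 0, 0.205],
    [0, 0, 0.23],
    [0, 0, 0.256],
  ],
  hand=[0, 0, 0, 0, 0, 0, 0, 0, 0, 0],
)

```text
time_s: 7.03
ee_pos: [631.2, 12.4, 44.8]
ee_rot: [-180.0, 0.2, 33.8]
force: [-2.0, -3.6, -1.0]
gripper_width: 0.3
gripper_force: 2.1
```

Run:
```python
from h import *
s=env.state();print(s["ee_pos"],s["force"])
a=grab("wrist")["pixels"];q=grab("top")["pixels"][150:310,190:370]
im=np.vstack([a[40:300,80:520],cv2.resize(q,(360,320)).repeat(1,0) if 0 else cv2.copyMakeBorder(cv2.resize(q,(360,320)),0,0,0,80,cv2.BORDER_CONSTANT)]);cv2.imwrite("pics/w4.png",im[:,:,::-1])
```

```text
[631.22486389  12.44309407  44.83716498] [-2.01224963 -3.60235164 -1.04707612]
```

View pics/w4.png

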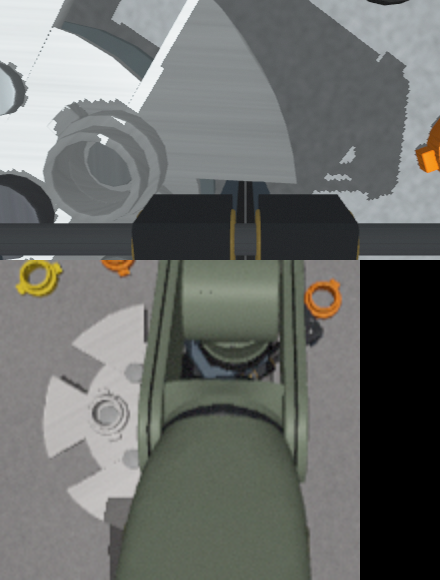

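The finger is in the slot against its leading wall and the table is turning with the fittings still in place. I continue more slowly.

apply_moves(
  delta_pos=[
    [0.021, 0.015, 0],
    [0.041, 0.03, 0],
    [0.061, 0.045, 0],
    [0.08, 0.061, 0],
    [0.099, 0.078, 0],
    [0.117, 0.095, 0],
    [0.135, 0.113, 0],
    [0.153, 0.131, 0],
    [0.17, 0.149, 0],
    [0.17, 0.149, 0],
  ],
  rot=[
    [0, 0, 0.017],
    [0, 0, 0.035],
    [0, 0, 0.052],
    [0, 0, 0.07],
    [0, 0, 0.087],
    [0, 0, 0.105],
    [0, 0, 0.122],
    [0, 0, 0.14],
    [0, 0, 0.157],
    [0, 0, 0.157],
  ],
  hand=[0, 0, 0, 0, 0, 0, 0, 0, 0, 0],
)

```text
time_s: 7.97
ee_pos: [653.6, 32.5, 45.4]
ee_rot: [-180.0, -0.1, 47.3]
force: [-1.5, -2.3, -1.5]
gripper_width: 0.4
gripper_force: 1.1
```

apply_moves(
  delta_pos=[
    [0.006, 0.006, 0],
    [0.011, 0.012, 0],
    [0.017, 0.018, 0],
    [0.017, 0.018, 0],
  ],
  rot=[
    [0, 0, 0.006],
    [0, 0, 0.012],
    [0, 0, 0.017],
    [0, 0, 0.017],
  ],
  hand=[0, 0, 0, 0],
)

```text
time_s: 8.3
ee_pos: [655.0, 34.0, 45.4]
ee_rot: [-180.0, -0.0, 48.6]
force: [-2.4, -3.2, -1.3]
gripper_width: 0.4
gripper_force: 1.8
```

```bash
cat > look.py <<'E'
from h import *
s=env.state();print(s["ee_pos"],s["force"])
C=np.array([567.5,109.5]);d=s["ee_pos"][:2]-C;print("finger travel deg",np.degrees(np.arctan2(d[1],d[0]))+99.5,np.hypot(*d))
for n in("wrist","side"):
    p=grab(n);save(p,f"pics/{n}_{s['time_s']:.2f}.png")
    for q,z in(("plunger_top",63),("next_slot",58)):
        for r in spotter.landmark_of(p,q)[:4]:
            X=on(p,r["position"],z)[:2];print(n,q,round(r["score"],2),np.round(r["position"]),X.round(),"az",np.degrees(np.arctan2(*(X-C)[::-1])).round(1))
E
python3 look.py
```

```text
[655.03005408  34.0246559   45.43576463] [-2.4156681  -3.20952232 -1.32739097]
finger travel deg 58.7294856885923 115.57697839144554
side next_slot 0.62 [353. 206.] [546.  13.] az -102.8
```

apply_moves(
  delta_pos=[
    [0.003, 0.003, 0],
    [0.006, 0.006, 0],
    [0.009, 0.009, 0],
    [0.011, 0.013, 0],
    [0.014, 0.016, 0],
    [0.017, 0.019, 0],
    [0.02, 0.022, 0],
    [0.022, 0.026, 0],
    [0.022, 0.026, 0],
    [0.022, 0.026, 0],
  ],
  rot=[
    [0, 0, 0.003],
    [0, 0, 0.006],
    [0, 0, 0.009],
    [0, 0, 0.012],
    [0, 0, 0.014],
    [0, 0, 0.017],
    [0, 0, 0.02],
    [0, 0, 0.023],
    [0, 0, 0.023],
    [0, 0, 0.023],
  ],
  hand=[0, 0, 0, 0, 0, 0, 0, 0, 0, 0],
)

```text
time_s: 9.43
ee_pos: [658.8, 37.3, 45.9]
ee_rot: [179.9, -0.1, 50.6]
force: [0.3, 0.2, 0.0]
gripper_width: 0.5
gripper_force: 0.0
```

```bash
python3 look.py; ls pics
```

```text
[658.82926601  37.34863798  45.86889181] [0.33811594 0.23678782 0.00732678]
finger travel deg 61.19078472825319 116.3909527034461
side plunger_top 0.64 [355. 201.] [544.  -1.] az -102.2
side next_slot 0.78 [354. 202.] [546.  -4.] az -100.7
side next_slot 0.75 [330. 233.] [568. 127.] az 87.3
side0.png
side_8.30.png
side_9.43.png
top0.png
top1.png
w3.png
w4.png
wrist1.png
wrist2.png
wrist_8.30.png
wrist_9.43.png
```

```bash
python3 -c "
import cv2
a=cv2.imread('pics/side_8.30.png')[150:290,240:440];b=cv2.imread('pics/side_9.43.png')[150:290,240:440]
cv2.imwrite('pics/c5.png',cv2.resize(cv2.hconcat([a,b]),(800,280),interpolation=cv2.INTER_CUBIC))"
```

```text
(no output)
```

View pics/c5.png

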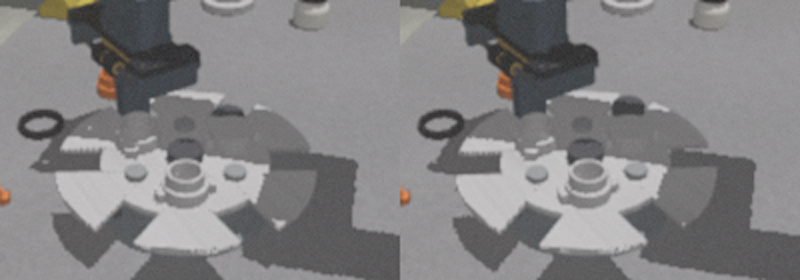

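In the right-hand crop the plunger stands up in the slot at (628,105). In the left-hand crop, taken earlier, only a sliver showed. The wall force has also dropped to zero, so the table is locked. I lift straight out and back away.

apply_moves(
  delta_pos=[
    [-0.01, -0.01, 0.05],
    [-0.01, -0.01, 0.2],
    [-0.01, -0.01, 0.4],
    [-0.01, -0.01, 0.7],
    [-0.01, -0.01, 1.0],
    [-0.01, -0.01, 1.0],
    [-0.01, -0.01, 1.0],
  ],
  rot=[
    [0, 0, 0],
    [0, 0, 0],
    [0, 0, 0],
    [0, 0, 0],
    [0, 0, 0],
    [0, 0, 0],
    [0, 0, 0],
  ],
  hand=[0, 0, 0, 0, 0, 0, 0],
)

```text
time_s: 10.32
ee_pos: [658.0, 35.7, 168.8]
ee_rot: [179.7, -0.2, 50.6]
force: [0.4, 0.2, -0.8]
gripper_width: 0.8
gripper_force: 0.0
```

apply_moves(
  delta_pos=[
    [-0.5, -0.9, 0.4],
    [-0.5, -0.9, 0.4],
    [-0.5, -0.9, 0.4],
    [-0.5, -0.9, 0.4],
    [-0.5, -0.9, 0.4],
    [-0.5, -0.9, 0.4],
  ],
  rot=[
    [0, 0, -0.4],
    [0, 0, -0.4],
    [0, 0, -0.4],
    [0, 0, -0.4],
    [0, 0, -0.4],
    [0, 0, -0.4],
  ],
  hand=[0, 0, 0, 0, 0, 0],
)

```text
time_s: 10.82
ee_pos: [595.5, -73.2, 212.6]
ee_rot: [-180.0, 0.1, 16.0]
force: [-0.6, 1.2, -0.2]
gripper_width: 0.9
gripper_force: 0.0
```

apply_moves(
  delta_pos=[
    [-0.8, -0.8, 0],
    [-0.8, -0.8, 0],
    [-0.8, -0.8, 0],
    [-0.8, -0.8, 0],
    [-0.8, -0.8, 0],
    [-0.8, -0.8, 0],
  ],
  rot=[
    [0, 0, -0.3],
    [0, 0, -0.3],
    [0, 0, -0.3],
    [0, 0, -0.3],
    [0, 0, -0.3],
    [0, 0, -0.3],
  ],
  hand=[0, 0, 0, 0, 0, 0],
)

```text
time_s: 11.32
ee_pos: [500.3, -168.0, 212.7]
ee_rot: [-180.0, 0.1, -9.4]
force: [0.8, 1.2, -0.1]
gripper_width: 0.5
gripper_force: 0.0
```

Run:
```python
from h import *
print(env.state()["ee_pos"])
a=grab("wrist")["pixels"];q=cv2.resize(grab("side")["pixels"][150:290,240:440],(400,280),interpolation=cv2.INTER_CUBIC);t=cv2.resize(grab("top")["pixels"][150:290,190:390],(400,280),interpolation=cv2.INTER_CUBIC)
im=np.vstack([np.hstack([q,t]),cv2.copyMakeBorder(a[:300],0,0,0,160,cv2.BORDER_CONSTANT)]);cv2.imwrite("pics/f.png",im[:,:,::-1])
```

```text
[ 500.3064536  -168.02730524  212.66425953]
```

View pics/f.png

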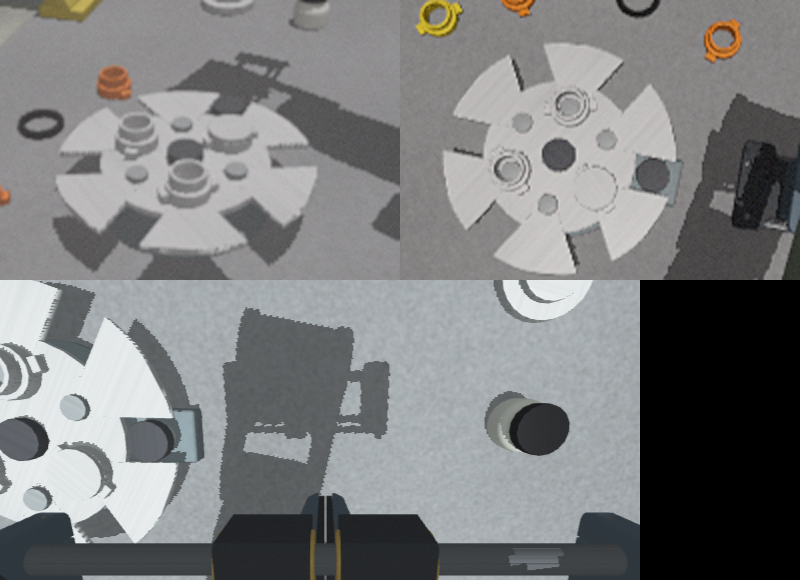

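The plunger sits in the next slot and the fittings stand on their spigots. I'll compare its height with the first side view before handing in.

Run:
```python
from h import *
p=grab("side");a=cv2.imread("pics/side0.png")[185:225,325:385];b=p["pixels"][185:225,325:385,::-1]
c=cv2.imread("pics/side_9.43.png")[185:225,325:385]
cv2.imwrite("pics/g.png",cv2.resize(cv2.hconcat([a,b,c]),(792,176),interpolation=cv2.INTER_NEAREST))
w=grab("wrist")
for P in(p,w): print([(round(r["score"],2),np.round(r["position"],1),on(P,r["position"],63).round(1)) for r in spotter.landmark_of(P,"plunger_top")[:2]],[np.round(r["box"],1) for r in spotter.trace(P,"plunger_top")[:2]])
```

```text
[(0.65, array([354.7, 203.2]), array([543.3,   7.8,  63. ]))] [array([355.1, 205.3,  15.2,  12.5])]
[] [array([ 90. , 132. , 178.7, 264. ])]
```

View pics/g.png

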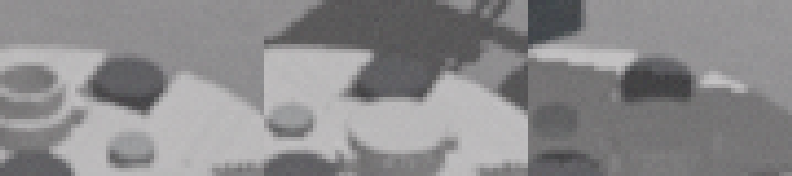

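The plunger's top edge is at the same row (about 52) as in the first view, so it is fully up.

```bash
python3 -c "
from workcell import env
print(env.job_done())"
```

```text
the job is handed in; nothing more can be done
None
```

The table is turned one slot anticlockwise and locked there with the plunger fully up; the fittings are still on their spigots, the hand is clear, and the job is handed in (the judge's result was not shown).

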